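Unstack the pile and put everything in its holder

ROBOT

A 6-joint arm with a two-finger parallel gripper is mounted at the origin on a cart in front of the work surface, level with it; the furniture and walls round the work are solid. World frame = base frame: x ahead of the robot, y to its left, z up, the work surface at z = 0. Lengths are in m, angles in rad, forces in N, time in s.
With the tool pointing down it reaches from about 0.375 to 0.9 m from the base axis. Payload 3.1 kg.
Tool frame: the origin (TCP) lies at the very end of the fingers, on their centre line; the grasp point (between the pads) lies 19 mm behind it (robot.grip_depth is the distance from the TCP to the grasp point, in m); z points along the fingers, y is the direction in which the jaws open and shut (so a half turn about z gives the same grasp; the last joint's range is limited). The gripper opens to 87 mm and grips with 3 to 60 N. Pads are 19 mm wide; open, the fingers measure 117 mm over their backs; the gripper's body (75 mm by 190 mm) begins 51 mm behind the grasp point.
Start: joints at [-0.894, 0.527, 1.433, -0, 1.181, -0.178], TCP at [0.472, -0.41, 0.223] pointing down, gripper open.
Joint ranges: [-3.08, 3.08], [-0.75, 2.2], [0.22, 2.44], [-1.43, 4.57], [0, 2.65], [-2.85, 2.85]. Speed limits (rad/s): [2.79, 2.79, 3.14, 3.14, 3.14, 3.14].

INTERFACE

Orientations are given as a unit quaternion [x, y, z, w].
In Python, from rig import robot gives the robot as it stands.
- The arm moves only by the tool drive_tool, never from a script. Its argument "series" is a list of rows, each a list of 7 numbers: the shift along the tool's x, y, z in m, then the turn, a rotation vector about the tool's x, y, z in degrees, then the opening, from 0 (shut) to 1 (fully open). A call has 1 to 5 rows; each row shifts and turns the commanded pose from where the row before left it, along the tool's axes as they then stand; what a row does not reach is not made up. A row lasts 1/8 s, in which the tool goes at most 62.5 mm and 10.7 degrees, less where a joint would pass 70% of its speed; a pose out of reach is approached as far as the arm can. A call is refused whole if a number of a shift passes 0.0625 or a number of a turn 10.7, either way. A call with a gripper value outside its range is refused whole. The fingers move at their own pace and stop on an object; "squeeze" is the grip in N (left out, the last holds). Time passes only in rows, so rows that do not move let the fingers close. It gives the time, the measured TCP pose, the force and the opening at its end, in the units of the state.
- robot.get_obs(): the state, without advancing time (a new reading comes with each control period).
- robot.camera(name): name is "scene" or "top"; returns (picture, depth): 384x512x3 uint8, blue, green, red; 384x512 float32, m along the optical axis (not along the pixel's ray), 0 where there is no reading.
- robot.camera_model(name): a dict with "fx", "fy", "cx", "cy" (pixels), "R" (3x3) and "t" (3): a world point X has camera coordinates R X + t. Camera axes: x right, y down, z forward; pixel columns grow to the right and rows downward; lengths in m; the calibration is good to about 2 mm. A picture is of the moment at which its call begins. camera_model takes no time and is no camera call.
- robot.hand_in(): hands the job in, once; it reports no verdict.
The state is a dict: "time": time; "q": joint angles; "joint_velocities": joint speeds; "joint_torque": joint torques, N m; "position": TCP position; "tool_rot": TCP orientation; "ft_force": force on the tool from outside, world axes, zero at the start; "moment": the same for the moment, N m; "grip_width": finger opening in m.
Only numpy, scipy, OpenCV 4.12 (cv2) and the standard library are available. Lean on these libraries where they do the work, as an engineer would, in place of code of your own. Each camera call takes 0.05 s, during which the arm holds its last target. There are 200 camera calls.

TASK

Take the pile on the light wooden board apart and put each thing in its own holder, resting flat: the relay in the small rectangular tray, the label roll standing in the smaller round dish, the solder spool in the larger round dish, and the parts box in the large rectangular tray. Lay the relay and the box with their long sides along the long sides of their trays, and leave alone the gauge block and the black connector housing on the board.

Things in the scene. Friction and masses are not known exactly. Their poses are not given: they have to be found in the camera images.
- relay_c (a point): Small plug-in relay, a block 20 (its x) x 28 (its y) x 16 mm high; on top of the pile at the start. Point at its centre, 8 mm above its underside; z up. Grip it across the 20 mm.
- labels_c (a point): White paper label roll standing on its flat end, 42 mm diameter, 30 mm high, 16 mm bore; second from the top of the pile, under the relay. Point on its axis half-way up (15 mm above its underside); z is its axis.
- spool_c (a point): Solder wire spool lying flat, two 60 mm flanges, 31 mm high; under the label roll, on the box. Point on its axis half-way up (15 mm above its underside); z is its axis. Grip it round the flanges.
- case_c (a point): Dark parts box with a clear lid that is fixed shut; the bottom of the pile, standing on the light wooden board, whose top is at z = 0.006 m. 64 mm wide over the lid (60 mm body; a small catch makes 68 mm in its middle) along its x, 80 mm along its y, 29 mm high. Point at its centre, 15 mm above its underside; z up. Grip it across x; the lid bears the pile.
- box_tray_floor (a point): Large rectangular black tray, fixed to the board: inside 84 (x) x 96 (y) mm, wall 4 mm thick rising 6 mm above its floor. The parts box's place. Point at the middle of the floor (3 mm above the board), z up, y along its longer side.
- spool_dish_floor (a point): Larger round black dish, fixed to the board, 77 mm inside diameter, wall 4 mm thick rising 6 mm above its floor. The spool's place. Point at the middle of the floor (3 mm above the board), z up.
- label_dish_floor (a point): Smaller round black dish, fixed to the board, 58 mm inside diameter, wall 4 mm thick rising 6 mm above its floor. The label roll's place. Point at the middle of the floor (3 mm above the board), z up.
- relay_tray_floor (a point): Small rectangular black tray, fixed to the board: inside 36 (x) x 44 (y) mm, wall 4 mm thick rising 4 mm above its floor. The relay's place. Point at the middle of the floor (3 mm above the board), z up, y along its longer side.
- gauge: Steel gauge block, 10 x 35 x 30 mm high; a bystander, loose on the board. Origin at the centre of its underside.
- plug: Black connector housing, 30 x 32 x 20 mm high, lying amid the places; a bystander, loose on the board. Origin at the centre of its underside.

How it is judged:
By the outcome, as a careful person would: the job done as asked, in the order asked, and still so for the second after the job is handed in, with the robot touching nothing.
It also fails if it takes over 96 s, if anything falls off the work surface, if the arm or the gripper's body presses on something with over 40 N, if the wrist force passes 120 N, or if a joint passes its speed limit or range.

## Working session

There is one attempt and no reset: what is moved stays moved. The work goes in short steps, Python scripts to look and compute and a tool call to move; the robot and the scene stay as the last step left them, time stands still between calls to the robot, and variables do not carry over. Pictures are saved under pics/ and viewed, about 12 in all and at most 16, crops included, and the job is handed in when it is done.

Besides the shell and the picture viewer there is one more tool, called after ">>>" by a JSON object that holds its "name" and its "arguments", one argument or row to a line. drive_tool: Moves the arm, as the interface text tells. Its arguments: {"type":"object","properties":{"series":{"type":"array"},"squeeze":{"type":"number"}},"required":["series"]}

```bash
mkdir -p pics; ls
python3 - <<'E'
from rig import robot
import cv2,numpy as np
o=robot.get_obs();print({k:np.round(v,3) for k,v in o.items()})
for n in("scene","top"):
    p,d=robot.camera(n);cv2.imwrite(f"pics/{n}0.png",p);np.save(f"{n}0.npy",d);m=robot.camera_model(n);print(n,{k:np.round(v,3).tolist() for k,v in m.items()})
E
```

```text
pics
{'time': np.float64(0.0), 'q': array([-0.894,  0.528,  1.434, -0.   ,  1.181, -0.179]), 'joint_velocities': array([-0.   ,  0.001, -0.   ,  0.   ,  0.   ,  0.   ]), 'joint_torque': array([ -0.   , -44.005, -17.659,   0.063,   0.058,  -0.   ]), 'position': array([ 0.471, -0.41 ,  0.222]), 'tool_rot': array([ 0.91 ,  0.415, -0.   , -0.001]), 'ft_force': array([ 0.137, -1.071,  0.349]), 'moment': array([0.015, 0.053, 0.001]), 'grip_width': np.float64(0.087)}
scene {'fx': 495.798, 'fy': 495.798, 'cx': 258.16, 'cy': 191.655, 'R': [[0.594, 0.805, -0.001], [0.596, -0.44, -0.672], [-0.541, 0.399, -0.741]], 't': [-0.178, -0.351, 1.36]}
top {'fx': 372.062, 'fy': 372.062, 'cx': 252.032, 'cy': 188.881, 'R': [[0.014, -0.999, -0.034], [-0.989, -0.009, -0.148], [0.148, 0.035, -0.988]], 't': [-0.17, 0.577, 0.857]}
```

View pics/scene0.png

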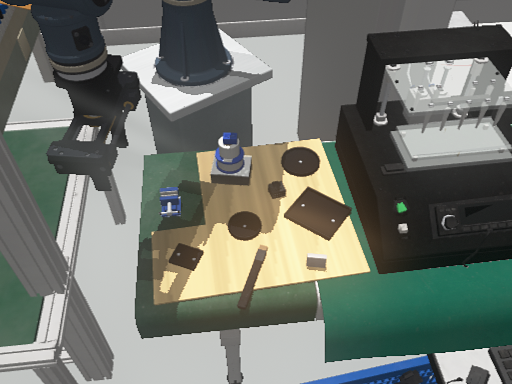

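View pics/top0.png

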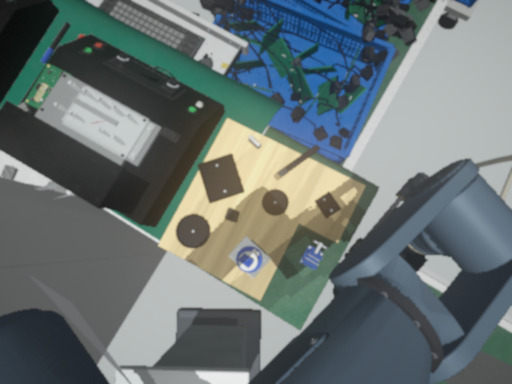

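The scene picture shows the pile at (231,150), the spool dish at (300,161), the box tray at (318,213), the label dish at (244,225), the relay tray at (186,257), the plug at (277,189) and the gauge at (316,261). In the top picture they are at about (249,260), (193,231), (221,178), (275,202), (328,204), (232,215) and (254,142). A long dark tool also lies on the board.

```bash
cat > h.py <<'E'
from rig import robot
import cv2,numpy as np
M={n:robot.camera_model(n) for n in("scene","top")}
def ray(n,u,v,z):
    m=M[n];R=np.array(m["R"]);t=np.array(m["t"]);c=-R.T@t
    d=R.T@np.array([(u-m["cx"])/m["fx"],(v-m["cy"])/m["fy"],1]);return c+d*(z-c[2])/d[2]
def cloud(n,dep):
    m=M[n];v,u=np.mgrid[:384,:512];c=np.stack([(u-m["cx"])/m["fx"]*dep,(v-m["cy"])/m["fy"]*dep,dep],-1)
    return (c-np.array(m["t"]))@np.array(m["R"])
def snap(n,name):
    p,d=robot.camera(n);cv2.imwrite(f"pics/{name}.png",p);np.save(f"{name}.npy",d);return p,d
def crop(n,name,x,y,w,h,s):
    p=cv2.imread(f"pics/{name}.png")[y:y+h,x:x+w];cv2.imwrite(f"pics/{name}c.png",cv2.resize(p,None,fx=s,fy=s,interpolation=cv2.INTER_CUBIC))
def rects(n,p,x0,y0,x1,y1,thr,z):
    """dark blobs in window -> centre on plane z, rect axes in world"""
    g=cv2.cvtColor(p,cv2.COLOR_BGR2GRAY);m=np.zeros_like(g);m[y0:y1,x0:x1]=(g[y0:y1,x0:x1]<thr)*255
    for c in cv2.findContours(m,cv2.RETR_EXTERNAL,cv2.CHAIN_APPROX_NONE)[0]:
        if cv2.contourArea(c)<40: continue
        P=np.array([ray(n,*q,z)[:2] for q in c[:,0]]).astype(np.float32)*1000
        (cx,cy),(w,h),a=cv2.minAreaRect(P)
        if w>h: w,h,a=h,w,a+90   # a: angle of short side (x axis)
        print(n,"px",c[:,0].mean(0).round(),"c",round(cx,1),round(cy,1),"wh",round(w,1),round(h,1),"xang",round((a+90)%180-90,1))
E
python3 - <<'E'
from h import *
for n,w in(("scene",(145,135,365,300)),("top",(165,125,375,300))):
    p=cv2.imread(f"pics/{n}0.png");rects(n,p,*w,60,0.013)
p=cv2.imread("pics/scene0.png");t=cv2.imread("pics/top0.png")
a=cv2.resize(p[120:220,190:330],None,fx=4,fy=4,interpolation=2)
b=cv2.resize(t[220:290,215:285],None,fx=4,fy=4,interpolation=2)
o=np.zeros((400,850,3),np.uint8);o[:400,:560]=a;o[:280,565:845]=b;cv2.imwrite("pics/c0.png",o[:,:800])
for n in("scene","top"):
    C=cloud(n,np.load(n+"0.npy"))
    m=(abs(C[...,0]-.55)<.35)&(abs(C[...,1])<.4)&(C[...,2]>.02)&(C[...,2]<.16)
    h=(C[...,2]>.02)
    for lo,hi in((.02,.034),(.034,.04),(.05,.062),(.064,.07),(.08,.093),(.094,.1),(.105,.112),(.112,.12)):
        k=(C[...,2]>lo)&(C[...,2]<hi);k[:, :]&=np.load(n+"0.npy")>0
        win=np.zeros_like(k); 
        win[(slice(125,195),slice(205,260)) if n=="scene" else (slice(230,285),slice(222,275))]=1
        k&=win
        if k.sum()>3: print(n,lo,hi,k.sum(),C[k].mean(0).round(4),C[k].min(0).round(3),C[k].max(0).round(3))
E
```

```text
scene px [184. 257.] c 547.0 -348.6 wh 44.2 52.1 xang -57.3
scene px [239. 217.] c 528.4 -216.7 wh 20.9 46.0 xang -1.0
scene px [183. 220.] c 469.6 -304.2 wh 48.0 108.3 xang 1.5
scene px [169. 202.] c 412.6 -307.1 wh 14.6 32.3 xang -28.8
scene px [330. 201.] c 601.8 -47.7 wh 28.9 103.8 xang -77.3
scene px [187. 191.] c 409.4 -258.4 wh 16.9 48.6 xang -40.5
scene px [300. 161.] c 479.2 -17.9 wh 79.1 85.0 xang 51.7
scene px [355. 176.] c 576.6 34.5 wh 65.0 278.8 xang 45.4
top px [369. 295.] c 334.1 -438.4 wh 22.9 31.4 xang 1.1
top px [347. 292.] c 337.6 -394.0 wh 33.2 71.5 xang 5.6
top px [368. 281.] c 364.9 -437.0 wh 18.6 35.2 xang -2.0
top px [354. 256.] c 420.1 -403.4 wh 40.1 142.0 xang 40.2
top px [180. 155.] c 642.7 -3.3 wh 123.8 214.3 xang -87.2
scene 0.02 0.034 183 [ 0.4398 -0.1702  0.0264] [ 0.403 -0.207  0.02 ] [ 0.467 -0.106  0.034]
scene 0.034 0.04 406 [ 0.4303 -0.1611  0.0369] [ 0.374 -0.206  0.034] [ 0.466 -0.109  0.04 ]
scene 0.05 0.062 90 [ 0.4325 -0.1693  0.055 ] [ 0.404 -0.185  0.05 ] [ 0.443 -0.141  0.062]
scene 0.064 0.07 210 [ 0.4241 -0.1641  0.0665] [ 0.388 -0.188  
[... 421 characters left out ...]
.4199 -0.16    0.0331] [ 0.368 -0.208  0.031] [ 0.459 -0.113  0.034]
top 0.034 0.04 300 [ 0.4261 -0.1614  0.0357] [ 0.371 -0.205  0.034] [ 0.466 -0.111  0.039]
top 0.05 0.062 4 [ 0.415  -0.1754  0.0616] [ 0.4   -0.189  0.061] [ 0.435 -0.145  0.062]
top 0.064 0.07 184 [ 0.4179 -0.1634  0.0656] [ 0.386 -0.189  0.064] [ 0.443 -0.132  0.068]
top 0.08 0.093 19 [ 0.4136 -0.1627  0.0904] [ 0.39  -0.178  0.08 ] [ 0.431 -0.139  0.093]
top 0.094 0.1 121 [ 0.4115 -0.1603  0.0955] [ 0.393 -0.178  0.094] [ 0.432 -0.139  0.1  ]
top 0.105 0.112 114 [ 0.4129 -0.1553  0.1096] [ 0.398 -0.17   0.105] [ 0.427 -0.14   0.112]
top 0.112 0.12 7 [ 0.4127 -0.1566  0.1123] [ 0.4   -0.162  0.112] [ 0.425 -0.146  0.113]
```

View pics/c0.png

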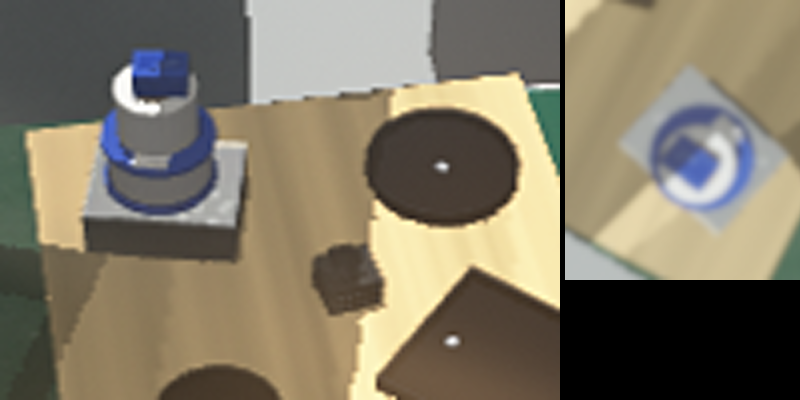

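The crop shows the blue relay on the white roll, the blue-flanged spool below it and the box with its grey lid, turned in the board plane. The dishes and trays are clean dark shapes with small white dots inside.

Run:
```python
from h import *
# trays: dark contours seeded in windows
W={"scene":{"relay":(165,238,207,272,.013),"label":(222,206,268,244,.015),"box":(278,182,356,243,.015),"spool":(275,140,325,181,.015),"plug":(262,177,288,199,.02)},
"top":{"relay":(312,188,344,220,.013),"label":(258,186,292,218,.015),"box":(195,150,249,205,.015),"spool":(173,210,213,251,.015),"plug":(224,207,241,223,.02)}}
for n in W:
    p=cv2.imread(f"pics/{n}0.png")
    for k,(a,b,c,d,z) in W[n].items():
        sub=p[b:d,a:c].max(2);thr,_=cv2.threshold(sub,0,255,cv2.THRESH_OTSU);print(k,thr,end=" ")
        q=np.full_like(p,255);q[b:d,a:c]=np.repeat(sub[...,None],3,2);rects(n,q,a,b,c,d,thr,z)
def rect(P,l):
    (cx,cy),(w,h),a=cv2.minAreaRect((P[:,:2]*1000).astype(np.float32))
    if w>h:w,h,a=h,w,a+90
    print(l,len(P),np.round([cx,cy,w,h,(a+90)%180-90],1),"zmed",np.median(P[:,2]).round(4))
for n in W:
    C=cloud(n,np.load(n+"0.npy"))
    near=np.linalg.norm(C[...,:2]-[.415,-.16],axis=-1)<.07
    for l,lo,hi in(("relay",.104,.12),("label",.092,.1),("spool",.0625,.07),("box",.032,.04)):
        k=near&(C[...,2]>lo)&(C[...,2]<hi);rect(C[k],n+" "+l)
        if l in("label","spool"):print("  circ",np.round(np.array(cv2.minEnclosingCircle((C[k][:,:2]*1000).astype(np.float32))[0]),1),cv2.minEnclosingCircle((C[k][:,:2]*1000).astype(np.float32))[1])
    # other stuff on board above 0.018
    k=((C[...,2]>.016)&(C[...,2]<.12)&(C[...,0]>.35)&(C[...,0]<.75)&(C[...,1]>-.42)&(C[...,1]<.12)).astype(np.uint8)
    N,L,S,_=cv2.connectedComponentsWithStats(k)
    for i in range(1,N):
        if S[i,4]>15: rect(C[L==i],f"{n} blob px{S[i,:4]} max z{C[L==i][:,2].max():.3f}")
```

```text
relay 144.0 scene px [180. 254.] c 538.3 -350.3 wh 71.9 73.2 xang -36.4
label 138.0 scene px [244. 225.] c 552.7 -219.5 wh 65.6 71.7 xang 74.7
box 170.0 scene px [330. 209.] c 606.1 -71.9 wh 139.2 158.7 xang 46.1
scene px [281. 190.] c 522.3 -103.7 wh 14.5 42.2 xang 52.0
spool 146.0 scene px [300. 161.] c 479.8 -20.2 wh 85.5 90.4 xang 53.5
plug 130.0 scene px [276. 189.] c 517.8 -115.2 wh 34.3 46.3 xang 69.8
relay 154.0 top px [328. 210.] c 541.9 -347.7 wh 64.0 76.3 xang 0.7
label 150.0 top px [274. 203.] c 549.0 -217.0 wh 61.9 64.0 xang 0.5
box 163.0 top px [215. 173.] c 625.3 -71.2 wh 103.1 140.1 xang -70.9
spool 152.0 top px [193. 231.] c 475.7 -19.1 wh 81.8 83.8 xang -62.6
plug 139.0 top px [232. 215.] c 516.5 -115.7 wh 28.6 30.3 xang -17.2
scene relay 123 [ 413.9 -154.3   21.7   28.   -37.1] zmed 0.111
scene label 142 [ 414.5 -160.    33.6   41.8  -52.3] zmed 0.0962
  circ [ 411.8 -156.1] 22.084001541137695
scene spool 228 [ 419.5 -160.7   49.4   58.8  -27.1] zmed 0.0663
  circ [ 415.7 -157.3] 30.813861846923828
scene box 424 [ 418.6 -158.    66.2   81.3  -39.8] zmed 0.0367
scen
[... 1391 characters left out ...]
 [ 414.3 -160.6   56.2   57.2    0.8] zmed 0.065
  circ [ 414.5 -159.9] 29.82248878479004
top box 398 [ 419.  -160.7   65.3   79.8  -42. ] zmed 0.035
top blob px[142 109  76 118] max z0.120 1729 [626.7  17.4  40.7 302.   61.4] zmed 0.0757
top blob px[249 135  12  13] max z0.043 74 [ 701.1 -167.4    9.8   34.4  -45. ] zmed 0.0356
top blob px[293 159  11   4] max z0.018 17 [ 654.7 -276.2    7.8   25.     1.2] zmed 0.0168
top blob px[225 208  15  14] max z0.030 150 [ 517.8 -114.5   29.    31.4  -15.3] zmed 0.0247
top blob px[229 236  42  43] max z0.113 951 [ 418.7 -160.2   66.2   79.6  -41.5] zmed 0.064
top blob px[302 239  27  30] max z0.044 288 [ 426.7 -313.6   38.9   60.4   60. ] zmed 0.0379
```

```bash
python3 - <<'E'
from h import *
W={"scene":{"relay":(165,238,207,272,.013),"label":(222,206,268,244,.015),"box":(283,182,356,243,.015)},
"top":{"relay":(312,188,344,220,.013),"label":(258,186,292,218,.015),"box":(195,150,249,205,.015)}}
for n in W:
    p=cv2.imread(f"pics/{n}0.png")
    for k,(a,b,c,d,z) in W[n].items():
        for thr in((75,90) if n=="scene" else (85,100)):
            print(k,thr,end=" ");q=np.repeat(p.max(2)[...,None],3,2);rects(n,q,a,b,c,d,thr,z)
C=cloud("top",np.load("top0.npy"));D=cloud("scene",np.load("scene0.npy"))
for c,nm in((C,"top"),(D,"scene")):
  k=(c[...,2]>.05)&(c[...,2]<.4)&(c[...,0]>.45)&(c[...,0]<.85)&(c[...,1]>-.14)&(c[...,1]<.2)
  s=c[k]@np.array([.479,.878,0]);ref=np.array([.612,-.072])@np.array([.479,.878])
  for lo in np.arange(.05,.4,.05):
    kk=(c[k][:,2]>lo)&(c[k][:,2]<lo+.05)
    if kk.any(): print(nm,lo.round(2),"gap from tray ctr",(s[kk].min()-ref).round(3),kk.sum())
E
python3 - <<'E'
import cv2
p=cv2.imread("pics/scene0.png")[130:310,140:370];cv2.imwrite("pics/c1.png",cv2.resize(p,None,fx=3.3,fy=3.3,interpolation=2))
E
```

```text
relay 75 scene px [188. 257.] c 546.8 -348.3 wh 44.9 52.1 xang -57.3
relay 90 scene px [186. 256.] c 546.5 -348.0 wh 46.9 53.1 xang -56.6
label 75 scene px [240. 222.] c 539.9 -222.3 wh 40.1 64.1 xang 5.9
label 90 scene px [244. 225.] c 552.9 -220.5 wh 62.3 66.6 xang 53.5
box 75 scene px [327. 201.] c 604.5 -56.0 wh 39.6 105.1 xang -73.1
scene px [353. 192.] c 614.5 5.1 wh 16.6 64.1 xang 46.1
box 90 scene px [324. 206.] c 607.7 -64.4 wh 56.6 107.4 xang -70.7
scene px [353. 192.] c 614.5 5.1 wh 16.6 64.1 xang 46.1
relay 85 relay 100 top px [328. 205.] c 543.5 -348.1 wh 41.7 45.8 xang -56.0
label 85 label 100 top px [272. 206.] c 539.0 -211.8 wh 32.4 56.3 xang -38.4
box 85 box 100 top px [216. 177.] c 608.0 -77.9 wh 84.2 98.8 xang -74.8
top 0.05 gap from tray ctr 0.065 1804
top 0.1 gap from tray ctr 0.065 7700
top 0.15 gap from tray ctr 0.096 946
top 0.2 gap from tray ctr 0.096 797
top 0.25 gap from tray ctr 0.094 9070
top 0.3 gap from tray ctr 0.171 513
top 0.35 gap from tray ctr 0.171 604
scene 0.05 gap from tray ctr 0.067 4425
scene 0.1 gap from tray ctr 0.067 12217
scene 0.15 gap from tray ctr 0.098 3440
scene 0.2 gap from tray ctr 0.098 1114
scene 0.25 gap from tray ctr 0.096 7930
scene 0.3 gap from tray ctr 0.173 272
```

View pics/c1.png

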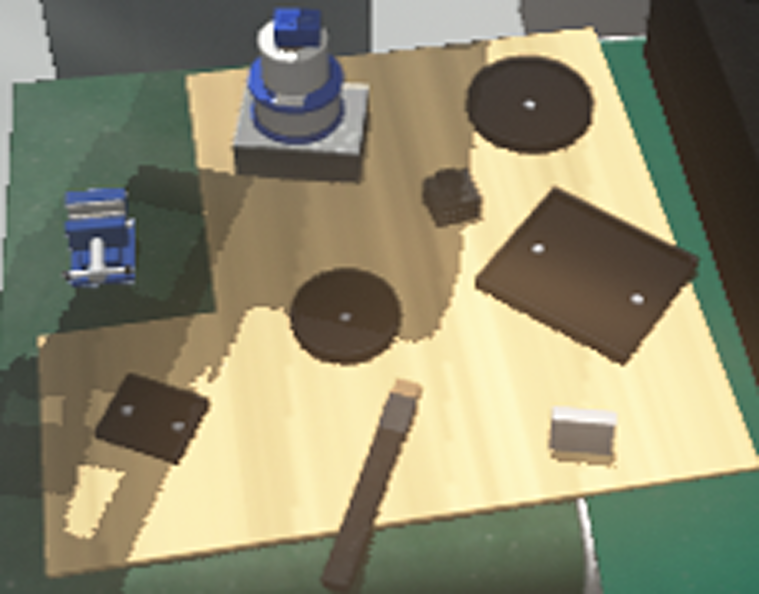

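The crop shows the clear outlines and screws. The box tray corners are at crop pixels (556,188), (698,260), (626,363) and (477,281). The relay tray corners are at (130,374), (209,404), (177,463) and (96,432).

Run:
```python
from h import *
P=lambda x,y,z:ray("scene",140+(x+.5)/3.3-.5,130+(y+.5)/3.3-.5,z)[:2]*1000
for k,z,c,s in(("box",.015,[(556,188),(698,260),(626,363),(477,281)],[(538,248),(637,299)]),("relay",.013,[(130,374),(209,404),(177,463),(96,432)],[(127,410),(178,426)]),("spool",.015,[],[(530,104)]),("label",.015,[],[(345,317)])):
    S=np.array([P(*q,.009) for q in s]);print(k,"screws",S.round(1).tolist(),S.mean(0).round(1))
    if c:
        Q=np.array([P(*q,z) for q in c]);e=np.roll(Q,-1,0)-Q
        print(" corners c",Q.mean(0).round(1),"len",np.linalg.norm(e,axis=1).round(1),"ang",np.degrees(np.arctan2(e[:,1],e[:,0])).round(1),"screw ang",np.degrees(np.arctan2(*(S[1]-S[0])[::-1])).round(1))
# top screws: bright local max
t=cv2.imread("pics/top0.png").max(2)
for k,(a,b,c,d) in {"relay":(320,196,337,213),"label":(267,194,283,211),"box":(208,165,234,195),"spool":(183,221,203,241)}.items():
    g=cv2.resize(t[b:d,a:c],None,fx=4,fy=4,interpolation=2);
    for i in range(2 if k in("relay","box") else 1):
        _,v,_,l=cv2.minMaxLoc(g);cv2.circle(g,l,12,0,-1);print("top",k,v,(ray("top",a+(l[0]+.5)/4-.5,b+(l[1]+.5)/4-.5,.009)[:2]*1000).round(1))
```

```text
box screws [[576.7, -91.7], [642.8, -70.0]] [609.8 -80.9]
 corners c [612.6 -82.5] len [101.2  92.7 103.2  92.2] ang [  17.6  -69.8 -162.6  108.9] screw ang 18.2
relay screws [[531.6, -355.8], [558.0, -338.3]] [ 544.8 -347.1]
 corners c [ 547.5 -347.8] len [51.2 41.9 51.  42.4] ang [  29.5  -56.8 -149.9  123.4] screw ang 33.5
spool screws [[476.4, -14.8]] [476.4 -14.8]
label screws [[550.3, -218.2]] [ 550.3 -218.2]
top relay 221.0 [ 567.7 -329.7]
top relay 167.0 [ 568. -366.]
top label 139.0 [ 551.1 -219.3]
top box 185.0 [578.1 -93.2]
top box 175.0 [644.4 -71.2]
top spool 185.0 [477.8 -17.1]
```

```bash
cat >> h.py <<'E'
from scipy.spatial.transform import Rotation as Ro
def plan(x,y,z,jaw,n,grip=None,tilt=0,pr=True):
    """n equal rows from the measured pose to TCP (mm), jaw dir (deg, mod 180); tilt (deg) about tool y"""
    o=robot.get_obs();p=np.array(o["position"]);R0=Ro.from_quat(o["tool_rot"]);T=np.array([x,y,z])/1000
    best=min((Ro.from_euler('z',jaw+k)*Ro.from_matrix(np.array([[0,1,0],[1,0,0],[0,0,-1.]]))*Ro.from_euler('y',tilt if k==0 else -tilt,degrees=True) if 0 else
      Ro.from_matrix(Ro.from_euler('z',jaw+k,degrees=True).as_matrix()@np.array([[0,1,0],[-1,0,0],[0,0,1.]]).T.T@np.eye(3)) for k in(0,180)),key=lambda r:0) if 0 else None
    c=[]
    for k in(0,180):
        a=np.radians(jaw+k);Y=np.array([np.cos(a),np.sin(a),0]);Z=np.array([0,0,-1.]);X=np.cross(Y,Z)
        c.append(Ro.from_matrix(np.stack([X,Y,Z],1))*Ro.from_euler('y',tilt if k==0 else -tilt,degrees=True))
    G=min(c,key=lambda r:(R0.inv()*r).magnitude());rv=(R0.inv()*G).as_rotvec()
    for i in range(n):
        s=(R0*Ro.from_rotvec(rv*i/n)).inv().apply((T-p)/n);print([*s.round(4).tolist(),*np.degrees(rv/n).round(2).tolist(),grip])
def st():
    o=robot.get_obs();R=Ro.from_quat(o["tool_rot"]).as_matrix()
    print("t",round(float(o["time"]),2),"p",(np.array(o["position"])*1000).round(1),"jaw",np.degrees(np.arctan2(R[1,1],R[0,1])).round(1),"z",R[:,2].round(3),"F",np.round(o["ft_force"],1),"w",round(float(o["grip_width"])*1000,1),"q",np.round(o["q"],2))
E
python3 - <<'E'
import re
s=open('h.py').read();i=s.index("    best=min");j=s.index("    c=[]\n    for k in(0,180)");open('h.py','w').write(s[:i]+s[j:])
E
python3 - <<'E'
from h import *
st();plan(413.3,-155,190,-37,6,.45)
E
```

```text
t 0.1 p [ 471.1 -409.7  221.7] jaw -41.0 z [-0.001  0.002 -1.   ] F [ 1.5 -0.1 -0.1] w 86.8 q [-0.89  0.53  1.43 -0.    1.18 -0.18]
[0.0257, -0.0351, 0.0054, -0.02, -0.0, -0.67, 0.45]
[0.0261, -0.0348, 0.0053, -0.02, -0.0, -0.67, 0.45]
[0.0265, -0.0345, 0.0053, -0.02, -0.0, -0.67, 0.45]
[0.0269, -0.0342, 0.0053, -0.02, -0.0, -0.67, 0.45]
[0.0273, -0.0339, 0.0053, -0.02, -0.0, -0.67, 0.45]
[0.0277, -0.0336, 0.0053, -0.02, -0.0, -0.67, 0.45]
```

>>> {"name": "drive_tool", "arguments": {
  "series": [
    [0.026, -0.035, 0.005, 0, 0, -0.7, 0.45],
    [0.026, -0.035, 0.005, 0, 0, -0.7, 0.45],
    [0.0265, -0.0345, 0.005, 0, 0, -0.7, 0.45],
    [0.027, -0.034, 0.005, 0, 0, -0.7, 0.45],
    [0.027, -0.034, 0.005, 0, 0, -0.7, 0.45]
  ]
}}

```text
time: 0.72
position: [0.4225, -0.1966, 0.1972]
tool_rot: [0.897, 0.442, -0.0, -0.0]
ft_force: [0.6, 0.1, 0.9]
grip_width: 0.0454
```

>>> {"name": "drive_tool", "arguments": {
  "series": [
    [0.028, -0.0335, 0.005, 0, 0, -0.7, 0.45],
    [0, 0, 0, 0, 0, 0, 0.45],
    [0, 0, 0, 0, 0, 0, 0.45]
  ]
}}

```text
time: 1.1
position: [0.4144, -0.1561, 0.1928]
tool_rot: [0.894, 0.448, 0.0, 0.001]
ft_force: [-0.1, -0.9, -0.1]
grip_width: 0.0395
```

Run:
```python
from h import *
st();plan(413.3,-155,101,-37,4,.45)
```

```text
t 1.1 p [ 414.4 -156.1  192.8] jaw -36.8 z [ 0.001 -0.001 -1.   ] F [-0.1 -0.9 -0.1] w 39.5 q [-0.61  0.33  1.91 -0.    0.9   0.03]
[0.0001, -0.0004, 0.0229, 0.02, 0.0, 0.05, 0.45]
[0.0001, -0.0004, 0.0229, 0.02, 0.0, 0.05, 0.45]
[0.0001, -0.0004, 0.0229, 0.02, 0.0, 0.05, 0.45]
[0.0001, -0.0004, 0.0229, 0.02, 0.0, 0.05, 0.45]
```

Moves run in order and track well. I'll go down and grip the relay.

>>> {"name": "drive_tool", "arguments": {
  "series": [
    [0, -0.0005, 0.025, 0, 0, 0, 0.45],
    [0, -0.0005, 0.025, 0, 0, 0, 0.45],
    [0, -0.0005, 0.025, 0, 0, 0, 0.45],
    [0, 0, 0.015, 0, 0, 0, 0.45],
    [0, 0, 0.0015, 0, 0, 0, 0.45]
  ]
}}

```text
time: 1.72
position: [0.4127, -0.1558, 0.1001]
tool_rot: [0.895, 0.447, -0.0, -0.0]
ft_force: [0.8, 0.5, -0.3]
grip_width: 0.0389
```

>>> {"name": "drive_tool", "arguments": {
  "series": [
    [0, 0, 0, 0, 0, 0, 0.3],
    [0, 0, 0, 0, 0, 0, 0.15],
    [0, 0, 0, 0, 0, 0, 0.1],
    [0, 0, 0, 0, 0, 0, 0.1],
    [0, 0, 0, 0, 0, 0, 0.1]
  ],
  "squeeze": 12
}}

```text
time: 2.35
position: [0.4129, -0.1549, 0.1016]
tool_rot: [0.894, 0.448, 0.0, 0.001]
ft_force: [-0.5, -0.3, 4.4]
grip_width: 0.0203
```

Run:
```python
from h import *
st()
```

```text
t 2.35 p [ 412.9 -154.9  101.6] jaw -36.8 z [ 0.001 -0.001 -1.   ] F [-0.5 -0.3  4.4] w 20.3 q [-0.61  0.5   2.   -0.    0.64  0.03]
```

>>> {"name": "drive_tool", "arguments": {
  "series": [
    [0, 0, -0.01, 0, 0, 0, 0.1],
    [0, 0, -0.02, 0, 0, 0, 0.1],
    [0, 0, -0.025, 0, 0, 0, 0.1],
    [0, 0, -0.015, 0, 0, 0, 0.1]
  ]
}}

```text
time: 2.85
position: [0.4125, -0.1545, 0.1724]
tool_rot: [0.894, 0.448, 0.0, 0.0]
ft_force: [-0.5, -0.4, -0.1]
grip_width: 0.0199
```

Run:
```python
from h import *
st();plan(546,-348,120,-57,8,.1)
```

```text
t 2.85 p [ 412.5 -154.5  172.4] jaw -36.8 z [ 0.001 -0.    -1.   ] F [-0.5 -0.4 -0.1] w 19.9 q [-0.61  0.36  1.93  0.    0.84  0.03]
[-0.0094, 0.0278, 0.0066, 0.01, -0.0, 2.52, 0.1]
[-0.0081, 0.0282, 0.0066, 0.01, -0.0, 2.52, 0.1]
[-0.0069, 0.0286, 0.0066, 0.01, -0.0, 2.52, 0.1]
[-0.0056, 0.0288, 0.0066, 0.01, -0.0, 2.52, 0.1]
[-0.0043, 0.0291, 0.0066, 0.01, -0.0, 2.52, 0.1]
[-0.0031, 0.0292, 0.0066, 0.01, -0.0, 2.52, 0.1]
[-0.0018, 0.0293, 0.0066, 0.01, -0.0, 2.52, 0.1]
[-0.0005, 0.0294, 0.0066, 0.01, -0.0, 2.52, 0.1]
```

>>> {"name": "drive_tool", "arguments": {
  "series": [
    [-0.0095, 0.028, 0.0065, 0, 0, 2.5, 0.1],
    [-0.008, 0.028, 0.0065, 0, 0, 2.5, 0.1],
    [-0.007, 0.0285, 0.0065, 0, 0, 2.5, 0.1],
    [-0.0055, 0.029, 0.0065, 0, 0, 2.5, 0.1],
    [-0.0045, 0.029, 0.0065, 0, 0, 2.5, 0.1]
  ]
}}

```text
time: 3.48
position: [0.496, -0.2759, 0.1386]
tool_rot: [0.938, 0.347, -0.0, -0.0]
ft_force: [-0.3, -0.1, 0.1]
grip_width: 0.02
```

>>> {"name": "drive_tool", "arguments": {
  "series": [
    [-0.003, 0.029, 0.0065, 0, 0, 2.5, 0.1],
    [-0.002, 0.0295, 0.0065, 0, 0, 2.5, 0.1],
    [-0.0005, 0.0295, 0.0065, 0, 0, 2.5, 0.1],
    [0, 0, 0, 0, 0, 0, 0.1],
    [0, 0, 0, 0, 0, 0, 0.1]
  ]
}}

```text
time: 4.1
position: [0.5449, -0.347, 0.1189]
tool_rot: [0.958, 0.286, -0.001, -0.001]
ft_force: [-0.0, 0.1, 0.3]
grip_width: 0.0195
```

Run:
```python
from h import *
st();plan(546,-348,17,-57,5,.1)
snap("scene","s1");p=cv2.imread("pics/s1.png")[180:300,130:260];cv2.imwrite("pics/s1c.png",cv2.resize(p,None,fx=5,fy=5,interpolation=2))
```

```text
t 4.1 p [ 544.9 -347.   118.9] jaw -56.8 z [-0.002  0.002 -1.   ] F [-0.   0.1  0.3] w 19.5 q [-0.74  0.68  1.46  0.    1.    0.25]
[0.0001, 0.0003, 0.0204, -0.03, 0.0, 0.04, 0.1]
[0.0001, 0.0003, 0.0204, -0.03, 0.0, 0.04, 0.1]
[0.0001, 0.0003, 0.0204, -0.03, 0.0, 0.04, 0.1]
[0.0001, 0.0003, 0.0204, -0.03, 0.0, 0.04, 0.1]
[0.0001, 0.0003, 0.0204, -0.03, 0.0, 0.04, 0.1]
```

View pics/s1c.png

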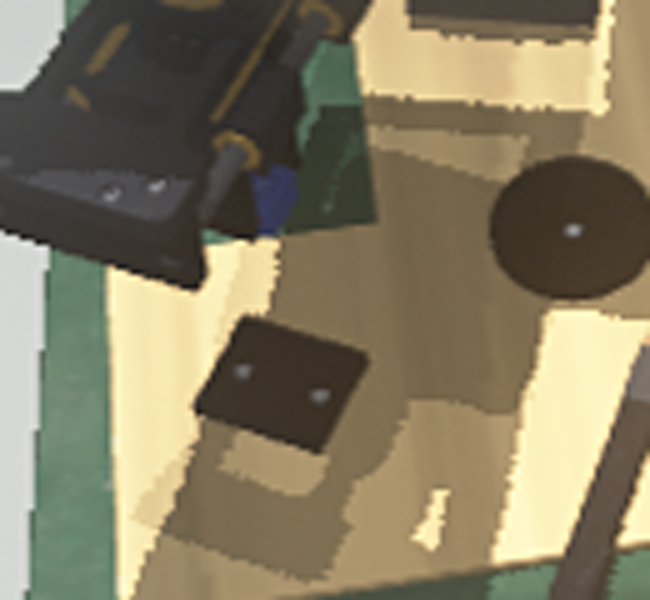

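The picture shows the relay held out of sight behind a finger, and the tray clear below with screws at crop (243,371) and (319,396). Their midpoint agrees with (545.5,-347.5). I'll lower it.

>>> {"name": "drive_tool", "arguments": {
  "series": [
    [0, 0.0005, 0.026, 0, 0, 0, 0.1],
    [0, 0, 0.026, 0, 0, 0, 0.1],
    [0, 0, 0.026, 0, 0, 0, 0.1],
    [0, 0, 0.014, 0, 0, 0, 0.1],
    [0, 0, 0.008, 0, 0, 0, 0.1]
  ]
}}

```text
time: 4.78
position: [0.5459, -0.348, 0.0188]
tool_rot: [0.958, 0.286, -0.0, -0.0]
ft_force: [-0.6, -0.0, -0.1]
grip_width: 0.0198
```

>>> {"name": "drive_tool", "arguments": {
  "series": [
    [0, 0, 0.002, 0, 0, 0, 0.1],
    [0, 0, 0, 0, 0, 0, 0.1],
    [0, 0, 0, 0, 0, 0, 0.1]
  ]
}}

```text
time: 5.15
position: [0.5466, -0.349, 0.0178]
tool_rot: [0.958, 0.285, 0.0, 0.001]
ft_force: [-0.6, -0.3, -0.6]
grip_width: 0.0198
```

Run:
```python
from h import *
st()
```

```text
t 5.15 p [ 546.6 -349.    17.8] jaw -56.8 z [ 0.001 -0.001 -1.   ] F [-0.6 -0.3 -0.6] w 19.8 q [-0.74  0.82  1.5   0.    0.82  0.25]
```

>>> {"name": "drive_tool", "arguments": {
  "series": [
    [0, 0, 0.001, 0, 0, 0, 0.1],
    [0, 0, 0.001, 0, 0, 0, 0.1],
    [0, 0, 0, 0, 0, 0, 0.1]
  ]
}}

```text
time: 5.52
position: [0.5464, -0.3488, 0.0159]
tool_rot: [0.958, 0.286, 0.0, 0.0]
ft_force: [-1.1, 1.1, 5.9]
grip_width: 0.0196
```

Run:
```python
from h import *
st()
```

```text
t 5.53 p [ 546.4 -348.8   15.9] jaw -56.8 z [ 0.    -0.001 -1.   ] F [-1.1  1.1  5.9] w 19.6 q [-0.74  0.82  1.5  -0.    0.81  0.25]
```

Contact shows at 5.9 N, so I'll release and rise.

>>> {"name": "drive_tool", "arguments": {
  "series": [
    [0, 0, 0, 0, 0, 0, 0.3],
    [0, 0, 0, 0, 0, 0, 0.4],
    [0, 0, 0, 0, 0, 0, 0.4],
    [0, 0, -0.015, 0, 0, 0, 0.4],
    [0, 0, -0.05, 0, 0, 0, 0.6]
  ]
}}

```text
time: 6.15
position: [0.5444, -0.3471, 0.0785]
tool_rot: [0.958, 0.285, -0.002, -0.003]
ft_force: [-0.7, -0.4, -0.1]
grip_width: 0.0391
```

>>> {"name": "drive_tool", "arguments": {
  "series": [
    [0, 0, -0.05, 0, 0, 0, 0.7],
    [0, 0, -0.03, 0, 0, 0, 0.7],
    [0, 0, 0, 0, 0, 0, 0.7]
  ]
}}

```text
time: 6.52
position: [0.5479, -0.3501, 0.1642]
tool_rot: [0.958, 0.286, 0.002, 0.003]
ft_force: [-0.0, -0.6, -0.2]
grip_width: 0.0596
```

Run:
```python
from h import *
st();plan(411.5,-158.5,160,-37,6,.72)
C=cloud("top",snap("top","t2")[1]);near=np.linalg.norm(C[...,:2]-[.415,-.16],axis=-1)<.06
for lo,hi in((.09,.1),(.06,.07)):
    k=near&(C[...,2]>lo)&(C[...,2]<hi);print(k.sum(),cv2.minEnclosingCircle((C[k][:,:2]*1000).astype(np.float32)))
k=(np.linalg.norm(C[...,:2]-[.5455,-.348],axis=-1)<.022)&(C[...,2]>.017)&(C[...,2]<.06);print(k.sum())
if k.sum()>5: print(cv2.minAreaRect((C[k][:,:2]*1000).astype(np.float32)),np.median(C[k][:,2]))
```

```text
t 6.53 p [ 547.9 -350.1  164.2] jaw -56.8 z [ 0.006 -0.005 -1.   ] F [-0.  -0.6 -0.2] w 59.6 q [-0.74  0.62  1.43  0.    1.08  0.25]
[-0.0016, -0.0392, 0.0004, 0.08, -0.01, -3.3, 0.72]
[0.0007, -0.0392, 0.0005, 0.08, -0.01, -3.3, 0.72]
[0.003, -0.0391, 0.0005, 0.08, -0.01, -3.3, 0.72]
[0.0052, -0.0389, 0.0006, 0.08, -0.01, -3.3, 0.72]
[0.0074, -0.0385, 0.0006, 0.08, -0.01, -3.3, 0.72]
[0.0096, -0.038, 0.0007, 0.08, -0.01, -3.3, 0.72]
32 ((422.7152404785156, -148.43417358398438), 13.250954627990723)
84 ((424.22967529296875, -149.10354614257812), 24.884958267211914)
0
```

>>> {"name": "drive_tool", "arguments": {
  "series": [
    [-0.0015, -0.039, 0.0005, 0, 0, -3.3, 0.72],
    [0.0005, -0.039, 0.0005, 0, 0, -3.3, 0.72],
    [0.003, -0.039, 0.0005, 0, 0, -3.3, 0.72],
    [0.005, -0.039, 0.0005, 0, 0, -3.3, 0.72],
    [0.0075, -0.0385, 0.0005, 0, 0, -3.3, 0.72]
  ]
}}

```text
time: 7.2
position: [0.4305, -0.1875, 0.1561]
tool_rot: [0.907, 0.421, -0.001, -0.002]
ft_force: [-0.2, 0.5, -0.3]
grip_width: 0.0626
```

>>> {"name": "drive_tool", "arguments": {
  "series": [
    [0.0095, -0.038, 0.0005, 0, 0, -3.3, 0.72],
    [0, 0, 0, 0, 0, 0, 0.72],
    [0, 0, 0, 0, 0, 0, 0.72]
  ]
}}

```text
time: 7.58
position: [0.41, -0.1579, 0.1566]
tool_rot: [0.895, 0.446, -0.0, 0.0]
ft_force: [-0.0, -1.1, 0.7]
grip_width: 0.063
```

Run:
```python
from h import *
st();plan(411.3,-158.4,74,-37,1,.72)
C=cloud("scene",snap("scene","s2")[1])
for c in(.0,.092,):
  a=np.array([.5455,-.348]) if c==0 else np.array([.412,-.158])
  lo,hi=(.017,.06) if c==0 else (.09,.099)
  k=(np.linalg.norm(C[...,:2]-a,axis=-1)<(.022 if c==0 else .03))&(C[...,2]>lo)&(C[...,2]<hi);print(k.sum())
  if k.sum()>5: print(cv2.minAreaRect((C[k][:,:2]*1000).astype(np.float32)),np.median(C[k][:,2]),cv2.minEnclosingCircle((C[k][:,:2]*1000).astype(np.float32)))
p=cv2.imread("pics/s2.png")[115:285,150:300];cv2.imwrite("pics/s2c.png",cv2.resize(p,None,fx=3.5,fy=3.5,interpolation=2))
```

```text
t 7.58 p [ 410.  -157.9  156.6] jaw -37.0 z [-0. -0. -1.] F [-0.  -1.1  0.7] w 63.0 q [-0.62  0.39  1.95 -0.    0.8   0.02]
[0.0004, 0.0014, 0.0826, 0.0, 0.01, -0.04, 0.72]
178
((543.8901977539062, -349.91351318359375), (37.374725341796875, 22.343307495117188), 33.12932586669922) 0.0249944872161409 ((545.1638793945312, -351.4989929199219), 20.325536727905273)
233
((411.81304931640625, -156.52972412109375), (41.682533264160156, 41.52635955810547), 26.48971939086914) 0.09580475104360313 ((411.27923583984375, -156.70452880859375), 22.28247833251953)
```

View pics/s2c.png

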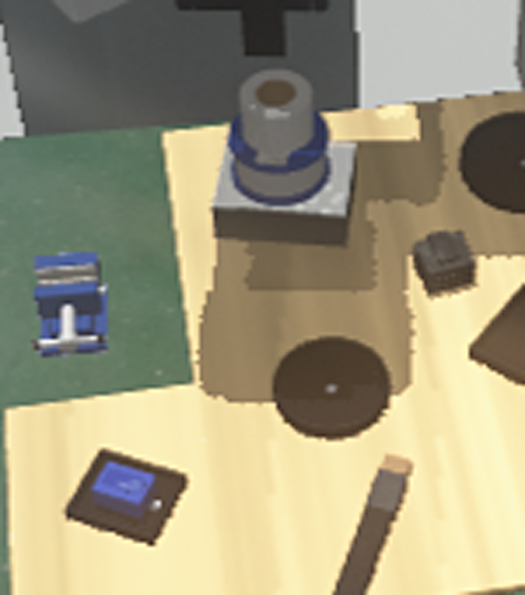

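The relay lies flat and aligned in its tray at crop (124,487), with its top at z = 25 mm. The roll stands undisturbed at (275,115). I'll go down round the roll.

>>> {"name": "drive_tool", "arguments": {
  "series": [
    [0.0005, 0.001, 0.025, 0, 0, 0, 0.72],
    [0, 0, 0.025, 0, 0, 0, 0.72],
    [0, 0, 0.02, 0, 0, 0, 0.72],
    [0, 0, 0.011, 0, 0, 0, 0.72],
    [0, 0, 0, 0, 0, 0, 0.72]
  ]
}}

```text
time: 8.25
position: [0.4109, -0.1581, 0.0753]
tool_rot: [0.895, 0.446, -0.0, -0.001]
ft_force: [0.2, -0.3, -0.2]
grip_width: 0.0631
```

>>> {"name": "drive_tool", "arguments": {
  "series": [
    [0, 0, 0, 0, 0, 0, 0.55],
    [0, 0, 0, 0, 0, 0, 0.48],
    [0, 0, 0, 0, 0, 0, 0.42],
    [0, 0, 0, 0, 0, 0, 0.38],
    [0, 0, 0, 0, 0, 0, 0.38]
  ],
  "squeeze": 12
}}

```text
time: 8.88
position: [0.4109, -0.1578, 0.0765]
tool_rot: [0.895, 0.446, 0.0, 0.0]
ft_force: [-0.2, 1.3, 5.8]
grip_width: 0.041
```

Run:
```python
from h import *
st()
```

```text
t 8.88 p [ 410.9 -157.8   76.5] jaw -37.0 z [ 0.001 -0.    -1.   ] F [-0.2  1.3  5.8] w 41.0 q [-0.62  0.56  2.02 -0.    0.57  0.02]
```

>>> {"name": "drive_tool", "arguments": {
  "series": [
    [0, 0, -0.01, 0, 0, 0, 0.38],
    [0, 0, -0.02, 0, 0, 0, 0.38],
    [0, 0, -0.02, 0, 0, 0, 0.38],
    [0, 0, 0, 0, 0, 0, 0.38]
  ]
}}

```text
time: 9.38
position: [0.4117, -0.1583, 0.1274]
tool_rot: [0.895, 0.446, 0.001, 0.002]
ft_force: [-0.2, -0.9, -0.5]
grip_width: 0.0412
```

Run:
```python
from h import *
st();plan(551,-218.5,110,-37,5,.38)
```

```text
t 9.38 p [ 411.7 -158.3  127.4] jaw -37.0 z [ 0.003 -0.002 -1.   ] F [-0.2 -0.9 -0.5] w 41.2 q [-0.62  0.45  1.98  0.    0.71  0.02]
[0.0072, 0.0295, 0.0036, 0.04, -0.0, -0.0, 0.38]
[0.0072, 0.0295, 0.0036, 0.04, -0.0, -0.0, 0.38]
[0.0072, 0.0295, 0.0035, 0.04, -0.0, -0.0, 0.38]
[0.0072, 0.0295, 0.0035, 0.04, -0.0, -0.0, 0.38]
[0.0072, 0.0295, 0.0035, 0.04, -0.0, -0.0, 0.38]
```

>>> {"name": "drive_tool", "arguments": {
  "series": [
    [0.007, 0.0295, 0, 0, 0, 0, 0.38],
    [0.007, 0.0295, 0.003, 0, 0, 0, 0.38],
    [0.007, 0.0295, 0.005, 0, 0, 0, 0.38],
    [0.007, 0.0295, 0.005, 0, 0, 0, 0.38],
    [0.007, 0.0295, 0.005, 0, 0, 0, 0.38]
  ]
}}

```text
time: 10.0
position: [0.5498, -0.2186, 0.1067]
tool_rot: [0.895, 0.446, -0.001, -0.001]
ft_force: [0.4, 0.5, -0.4]
grip_width: 0.0414
```

>>> {"name": "drive_tool", "arguments": {
  "series": [
    [0, 0, 0.02, 0, 0, 0, 0.38],
    [0, 0, 0.02, 0, 0, 0, 0.38],
    [0, 0, 0.02, 0, 0, 0, 0.38],
    [0, 0, 0, 0, 0, 0, 0.38]
  ]
}}

```text
time: 10.5
position: [0.5478, -0.2175, 0.0456]
tool_rot: [0.895, 0.446, -0.001, -0.002]
ft_force: [0.1, 0.6, -0.2]
grip_width: 0.0414
```

Run:
```python
from h import *
st();plan(551,-218.5,19,-37,1,.38)
```

```text
t 10.5 p [ 547.8 -217.5   45.6] jaw -37.0 z [-0.005  0.003 -1.   ] F [ 0.1  0.6 -0.2] w 41.4 q [-0.57  0.73  1.65  0.    0.77  0.08]
[0.0012, 0.0033, 0.0266, -0.32, 0.02, -0.03, 0.38]
```

>>> {"name": "drive_tool", "arguments": {
  "series": [
    [0.001, 0.003, 0.012, 0, 0, 0, 0.38],
    [0, 0, 0.009, 0, 0, 0, 0.38],
    [0, 0, 0.004, 0, 0, 0, 0.38],
    [0, 0, 0.001, 0, 0, 0, 0.38],
    [0, 0, 0, 0, 0, 0, 0.38]
  ]
}}

```text
time: 11.12
position: [0.5527, -0.2196, 0.0222]
tool_rot: [0.895, 0.446, 0.0, 0.0]
ft_force: [-0.5, 0.2, -0.1]
grip_width: 0.0411
```

Run:
```python
from h import *
st()
```

```text
t 11.12 p [ 552.7 -219.6   22.2] jaw -37.0 z [ 0. -0. -1.] F [-0.5  0.2 -0.1] w 41.1 q [-0.57  0.77  1.65  0.    0.73  0.08]
```

>>> {"name": "drive_tool", "arguments": {
  "series": [
    [0, -0.001, 0.0015, 0, 0, 0, 0.38],
    [0, 0, 0.001, 0, 0, 0, 0.38],
    [0, 0, 0.001, 0, 0, 0, 0.38],
    [0, 0, 0, 0, 0, 0, 0.38]
  ]
}}

```text
time: 11.62
position: [0.5521, -0.2192, 0.0207]
tool_rot: [0.895, 0.446, 0.0, 0.001]
ft_force: [-2.6, 1.4, 12.4]
grip_width: 0.0416
```

>>> {"name": "drive_tool", "arguments": {
  "series": [
    [0, 0, -0.001, 0, 0, 0, 0.38],
    [0, 0, 0, 0, 0, 0, 0.5],
    [0, 0, 0, 0, 0, 0, 0.6],
    [0, 0, 0, 0, 0, 0, 0.65],
    [0, 0, -0.03, 0, 0, 0, 0.65]
  ]
}}

```text
time: 12.25
position: [0.5499, -0.2179, 0.0475]
tool_rot: [0.895, 0.446, -0.002, -0.003]
ft_force: [0.5, -0.6, 0.2]
grip_width: 0.0552
```

>>> {"name": "drive_tool", "arguments": {
  "series": [
    [0, 0, -0.04, 0, 0, 0, 0.9],
    [0, 0, -0.04, 0, 0, 0, 0.97],
    [0, 0, 0, 0, 0, 0, 0.97]
  ]
}}

```text
time: 12.62
position: [0.5539, -0.2203, 0.1327]
tool_rot: [0.895, 0.446, 0.002, 0.003]
ft_force: [-0.7, -0.8, -1.2]
grip_width: 0.0785
```

Run:
```python
from h import *
st();plan(414.5,-159,125,-37,5,.97)
```

```text
t 12.62 p [ 553.9 -220.3  132.7] jaw -37.0 z [ 0.006 -0.004 -1.   ] F [-0.7 -0.8 -1.2] w 78.5 q [-0.57  0.6   1.59  0.    0.94  0.08]
[-0.007, -0.0297, 0.0013, 0.08, -0.01, -0.0, 0.97]
[-0.007, -0.0297, 0.0014, 0.08, -0.01, -0.0, 0.97]
[-0.007, -0.0296, 0.0014, 0.08, -0.01, -0.0, 0.97]
[-0.007, -0.0296, 0.0014, 0.08, -0.01, -0.0, 0.97]
[-0.007, -0.0296, 0.0015, 0.08, -0.01, -0.0, 0.97]
```

>>> {"name": "drive_tool", "arguments": {
  "series": [
    [-0.007, -0.0295, 0, 0, 0, 0, 0.98],
    [-0.007, -0.0295, 0, 0, 0, 0, 0.98],
    [-0.007, -0.0295, 0, 0, 0, 0, 0.98],
    [-0.007, -0.0295, 0, 0, 0, 0, 0.98],
    [-0.007, -0.0295, 0, 0, 0, 0, 0.98]
  ]
}}

```text
time: 13.25
position: [0.4112, -0.1572, 0.1285]
tool_rot: [0.895, 0.446, -0.001, -0.001]
ft_force: [0.8, -0.5, 0.2]
grip_width: 0.0856
```

>>> {"name": "drive_tool", "arguments": {
  "series": [
    [0, 0, 0, 0, 0, 0, 0.98],
    [0, 0, 0, 0, 0, 0, 0.98]
  ]
}}

```text
time: 13.5
position: [0.414, -0.1589, 0.1292]
tool_rot: [0.895, 0.446, 0.0, 0.001]
ft_force: [-0.2, 0.5, 0.9]
grip_width: 0.0854
```

Run:
```python
from h import *
st()
C=cloud("scene",snap("scene","s3")[1])
def f(l,a,r,lo,hi):
  k=(np.linalg.norm(C[...,:2]-np.array(a)/1000,axis=-1)<r)&(C[...,2]>lo)&(C[...,2]<hi);print(l,k.sum())
  if k.sum()>5: print(cv2.minEnclosingCircle((C[k][:,:2]*1000).astype(np.float32)),np.median(C[k][:,2]),cv2.minAreaRect((C[k][:,:2]*1000).astype(np.float32)))
f("label",(551,-218),.03,.03,.05);f("spool",(414.5,-159),.04,.0625,.07);f("box",(419,-160),.06,.032,.04)
p=cv2.imread("pics/s3.png")[115:285,150:300];cv2.imwrite("pics/s3c.png",cv2.resize(p,None,fx=3.5,fy=3.5,interpolation=2))
plan(414.5,-159,43,-37,1,.98)
```

```text
t 13.5 p [ 414.  -158.9  129.2] jaw -37.0 z [ 0.001 -0.001 -1.   ] F [-0.2  0.5  0.9] w 85.4 q [-0.62  0.45  1.97  0.    0.72  0.03]
label 337
((553.5357666015625, -218.51747131347656), 21.837738037109375) 0.03974044450907693 ((552.8751831054688, -218.52957153320312), (40.023468017578125, 42.486061096191406), 53.98313903808594)
spool 385
((414.76080322265625, -156.5923309326172), 31.21061134338379) 0.06613179533853547 ((416.0166015625, -158.40933227539062), (58.52128601074219, 56.11716079711914), 66.65922546386719)
box 414
((416.7064514160156, -155.87655639648438), 49.63901138305664) 0.036516383044520914 ((418.1365661621094, -157.67755126953125), (80.71824645996094, 69.4146728515625), 49.10010528564453)
[0.0002, -0.0001, 0.0863, 0.1, -0.01, -0.03, 0.98]
```

View pics/s3c.png

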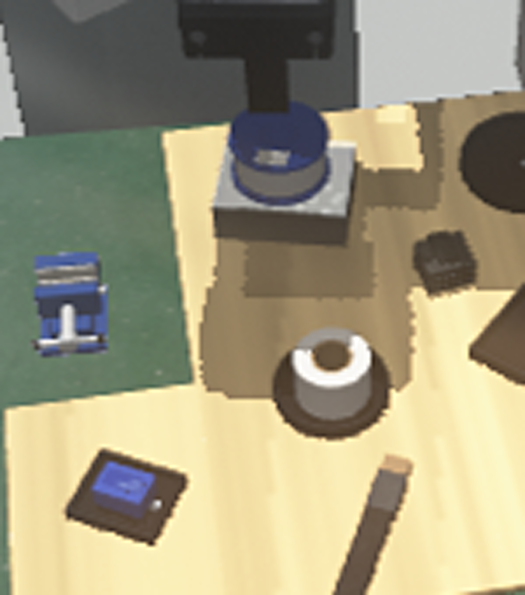

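The roll stands in its dish at crop (330,375) with its top at z = 39.7 mm, and the spool at (280,150) hasn't moved. I'll go down round the upper flange.

>>> {"name": "drive_tool", "arguments": {
  "series": [
    [0.0005, 0, 0.025, 0, 0, 0, 0.98],
    [0, 0, 0.025, 0, 0, 0, 0.98],
    [0, 0, 0.02, 0, 0, 0, 0.98],
    [0, 0, 0.014, 0, 0, 0, 0.98],
    [0, 0, 0, 0, 0, 0, 0.98]
  ]
}}

```text
time: 14.18
position: [0.4139, -0.1581, 0.0444]
tool_rot: [0.895, 0.446, -0.0, -0.0]
ft_force: [-0.4, -1.2, -0.7]
grip_width: 0.0851
```

>>> {"name": "drive_tool", "arguments": {
  "series": [
    [0, 0, 0, 0, 0, 0, 0.82],
    [0, 0, 0, 0, 0, 0, 0.72],
    [0, 0, 0, 0, 0, 0, 0.65],
    [0, 0, 0, 0, 0, 0, 0.6],
    [0, 0, 0, 0, 0, 0, 0.6]
  ],
  "squeeze": 18
}}

```text
time: 14.8
position: [0.4135, -0.1579, 0.046]
tool_rot: [0.895, 0.446, 0.0, 0.0]
ft_force: [-0.2, -0.0, 5.7]
grip_width: 0.0593
```

Run:
```python
from h import *
st()
```

```text
t 14.8 p [ 413.5 -157.9   46. ] jaw -37.0 z [ 0.001 -0.001 -1.   ] F [-0.2 -0.   5.7] w 59.3 q [-0.62  0.63  2.03  0.    0.49  0.03]
```

>>> {"name": "drive_tool", "arguments": {
  "series": [
    [0, 0, -0.01, 0, 0, 0, 0.6],
    [0, 0, -0.02, 0, 0, 0, 0.6],
    [0, 0, -0.03, 0, 0, 0, 0.6],
    [0, 0, 0, 0, 0, 0, 0.6]
  ]
}}

```text
time: 15.3
position: [0.4142, -0.1584, 0.1072]
tool_rot: [0.895, 0.446, 0.001, 0.002]
ft_force: [-0.5, 1.1, -3.0]
grip_width: 0.0593
```

Run:
```python
from h import *
st();plan(477.5,-17,95,-37,5,.6)
```

```text
t 15.3 p [ 414.2 -158.4  107.2] jaw -37.0 z [ 0.004 -0.003 -1.   ] F [-0.5  1.1 -3. ] w 59.3 q [-0.62  0.49  1.99  0.    0.65  0.03]
[0.0302, -0.0069, 0.0024, 0.05, -0.0, -0.0, 0.6]
[0.0302, -0.0069, 0.0024, 0.05, -0.0, -0.0, 0.6]
[0.0302, -0.0069, 0.0024, 0.05, -0.0, -0.0, 0.6]
[0.0302, -0.0069, 0.0024, 0.05, -0.0, -0.0, 0.6]
[0.0302, -0.0069, 0.0024, 0.05, -0.0, -0.0, 0.6]
```

>>> {"name": "drive_tool", "arguments": {
  "series": [
    [0.03, -0.007, 0, 0, 0, 0, 0.6],
    [0.03, -0.007, 0, 0, 0, 0, 0.6],
    [0.03, -0.007, 0.004, 0, 0, 0, 0.6],
    [0.03, -0.007, 0.004, 0, 0, 0, 0.6],
    [0.03, -0.007, 0.004, 0, 0, 0, 0.6]
  ]
}}

```text
time: 15.92
position: [0.4751, -0.0158, 0.0925]
tool_rot: [0.895, 0.446, -0.001, -0.001]
ft_force: [0.7, -0.0, -1.7]
grip_width: 0.0593
```

>>> {"name": "drive_tool", "arguments": {
  "series": [
    [0, 0, 0.02, 0, 0, 0, 0.6],
    [0, 0, 0.02, 0, 0, 0, 0.6],
    [0, 0, 0.015, 0, 0, 0, 0.6],
    [0, 0, 0, 0, 0, 0, 0.6]
  ]
}}

```text
time: 16.42
position: [0.4744, -0.0167, 0.0371]
tool_rot: [0.895, 0.446, -0.001, -0.001]
ft_force: [1.1, 0.6, -2.0]
grip_width: 0.0594
```

Run:
```python
from h import *
st();plan(477.3,-17,20,-37,1,.6)
snap("scene","s4");p=cv2.imread("pics/s4.png")[100:240,220:380];cv2.imwrite("pics/s4c.png",cv2.resize(p,None,fx=4,fy=4,interpolation=2))
```

```text
t 16.43 p [474.4 -16.7  37.1] jaw -37.0 z [-0.004  0.001 -1.   ] F [ 1.1  0.6 -2. ] w 59.4 q [-0.27  0.66  1.95 -0.    0.54  0.38]
[0.0015, 0.0026, 0.0171, -0.19, 0.08, -0.04, 0.6]
```

View pics/s4c.png

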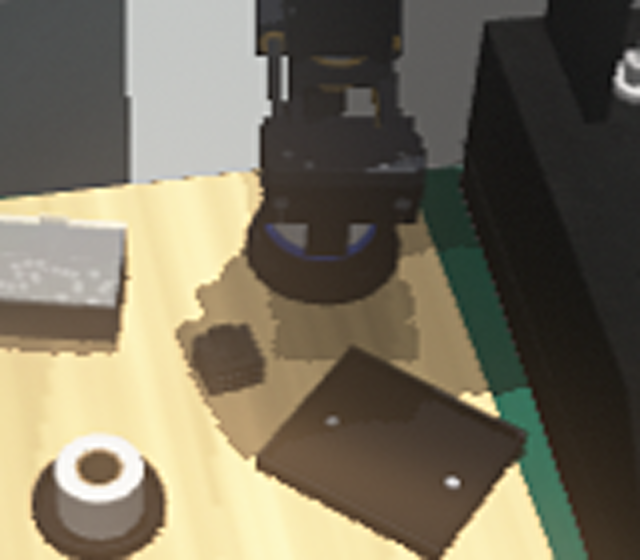

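The spool hangs level over the larger dish: its lower flange is at crop (320,250) and the dish rim at (322,265). I'll lower it.

>>> {"name": "drive_tool", "arguments": {
  "series": [
    [0.001, 0.002, 0.008, 0, 0, 0, 0.6],
    [0, 0, 0.006, 0, 0, 0, 0.6],
    [0, 0, 0.002, 0, 0, 0, 0.6],
    [0, 0, 0, 0, 0, 0, 0.6]
  ]
}}

```text
time: 16.98
position: [0.4777, -0.0173, 0.0225]
tool_rot: [0.895, 0.446, -0.0, -0.0]
ft_force: [-0.7, -0.1, -1.9]
grip_width: 0.0593
```

>>> {"name": "drive_tool", "arguments": {
  "series": [
    [0, 0, 0.001, 0, 0, 0, 0.6],
    [0, 0, 0.001, 0, 0, 0, 0.6],
    [0, 0, 0, 0, 0, 0, 0.6]
  ]
}}

```text
time: 17.35
position: [0.4778, -0.0173, 0.0206]
tool_rot: [0.895, 0.446, -0.0, -0.0]
ft_force: [-0.2, -0.3, -1.5]
grip_width: 0.059
```

>>> {"name": "drive_tool", "arguments": {
  "series": [
    [0, 0, 0.001, 0, 0, 0, 0.6],
    [0, 0, 0.001, 0, 0, 0, 0.6],
    [0, 0, 0, 0, 0, 0, 0.6]
  ]
}}

```text
time: 17.73
position: [0.4779, -0.0173, 0.0201]
tool_rot: [0.895, 0.446, 0.0, 0.0]
ft_force: [-2.6, 0.1, 12.5]
grip_width: 0.0591
```

Contact is made, so I'll release and rise.

>>> {"name": "drive_tool", "arguments": {
  "series": [
    [0, 0, -0.0015, 0, 0, 0, 0.65],
    [0, 0, 0, 0, 0, 0, 0.75],
    [0, 0, 0, 0, 0, 0, 0.85],
    [0, 0, 0, 0, 0, 0, 0.9],
    [0, 0, -0.02, 0, 0, 0, 0.9]
  ]
}}

```text
time: 18.35
position: [0.4768, -0.0171, 0.0392]
tool_rot: [0.895, 0.446, -0.001, -0.001]
ft_force: [0.6, 0.2, -0.1]
grip_width: 0.0771
```

>>> {"name": "drive_tool", "arguments": {
  "series": [
    [0, 0, -0.04, 0, 0, 0, 1],
    [0, 0, -0.04, 0, 0, 0, 1],
    [0, 0, 0, 0, 0, 0, 1]
  ]
}}

```text
time: 18.73
position: [0.4798, -0.0178, 0.1225]
tool_rot: [0.895, 0.446, 0.002, 0.002]
ft_force: [-1.2, -0.8, 0.7]
grip_width: 0.0865
```

Run:
```python
from h import *
st()
C=cloud("scene",snap("scene","s5")[1])
def f(l,a,r,lo,hi):
  k=(np.linalg.norm(C[...,:2]-np.array(a)/1000,axis=-1)<r)&(C[...,2]>lo)&(C[...,2]<hi);print(l,k.sum())
  if k.sum()>5: print(cv2.minEnclosingCircle((C[k][:,:2]*1000).astype(np.float32)),np.median(C[k][:,2]),cv2.minAreaRect((C[k][:,:2]*1000).astype(np.float32)))
f("spool",(477,-17),.04,.032,.05);f("box",(419,-160),.06,.031,.04);f("boxhi",(419,-160),.06,.0375,.05)
p=cv2.imread("pics/s5.png")[125:195,200:270];cv2.imwrite("pics/s5c.png",cv2.resize(p,None,fx=7,fy=7,interpolation=2))
```

```text
t 18.73 p [479.8 -17.8 122.5] jaw -37.0 z [ 0.006 -0.002 -1.   ] F [-1.2 -0.8  0.7] w 86.5 q [-0.27  0.5   1.89  0.    0.75  0.38]
spool 421
((478.3462219238281, -16.937179565429688), 31.571758270263672) 0.04029668475010571 ((479.40435791015625, -16.40404510498047), (58.02177429199219, 60.658447265625), 51.12327575683594)
box 853
((417.427734375, -156.5890350341797), 49.43716049194336) 0.03624613388554272 ((418.4432373046875, -157.56143188476562), (80.2588882446289, 69.44731903076172), 49.06982421875)
boxhi 162
((418.81463623046875, -156.20921325683594), 46.63435363769531) 0.038135283402117644 ((421.4090576171875, -158.88031005859375), (79.05738830566406, 63.56795883178711), 50.529476165771484)
```

View pics/s5c.png

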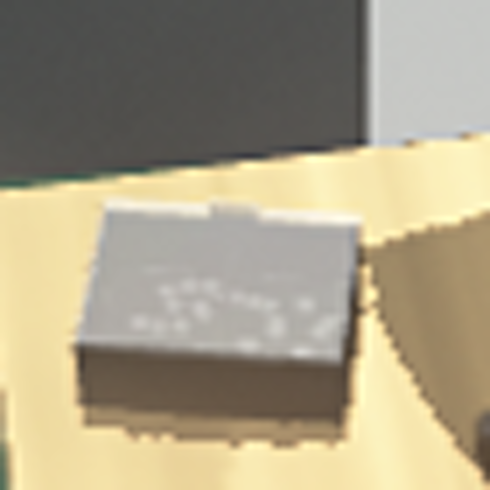

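The spool sits in its dish with its centre at (478,-17) and its top at z = 40 mm. The crop shows the box free, with its small catch at crop (235,210) in the middle of the robot-side edge. I'll grip it 22 mm off-centre to clear the catch and tilt the tool 8° so the body stays clear of the machine at the tray.

Run:
```python
from h import *
st();plan(404.5,-175.8,110,-41,5,1,tilt=8)
```

```text
t 18.77 p [478.6 -17.5 121. ] jaw -37.0 z [ 0.003 -0.001 -1.   ] F [-1.3  0.1 -0.7] w 86.6 q [-0.27  0.5   1.89  0.    0.75  0.38]
[-0.0342, 0.0072, 0.0022, -0.02, 1.59, 0.8, 1]
[-0.0341, 0.0077, 0.0012, -0.02, 1.59, 0.8, 1]
[-0.0341, 0.0082, 0.0003, -0.02, 1.59, 0.8, 1]
[-0.0339, 0.0087, -0.0006, -0.02, 1.59, 0.8, 1]
[-0.0338, 0.0091, -0.0016, -0.02, 1.59, 0.8, 1]
```

>>> {"name": "drive_tool", "arguments": {
  "series": [
    [-0.034, 0.007, 0.002, 0, 1.6, 0.8, 1],
    [-0.034, 0.0075, 0.001, 0, 1.6, 0.8, 1],
    [-0.034, 0.008, 0.0005, 0, 1.6, 0.8, 1],
    [-0.034, 0.0085, -0.0005, 0, 1.6, 0.8, 1],
    [-0.034, 0.009, -0.0015, 0, 1.6, 0.8, 1]
  ]
}}

```text
time: 19.4
position: [0.4017, -0.1752, 0.1076]
tool_rot: [0.908, 0.413, 0.062, -0.033]
ft_force: [-0.2, 0.1, -0.1]
grip_width: 0.0874
```

>>> {"name": "drive_tool", "arguments": {
  "series": [
    [0, 0, 0, 0, 0, 0, 1],
    [0, 0, 0, 0, 0, 0, 1]
  ]
}}

```text
time: 19.65
position: [0.4023, -0.174, 0.1081]
tool_rot: [0.908, 0.413, 0.062, -0.033]
ft_force: [0.8, 0.5, 1.0]
grip_width: 0.0869
```

Run:
```python
from h import *
st();plan(404.5,-175.8,16,-41,4,1,tilt=8)
```

```text
t 19.65 p [ 402.3 -174.   108.1] jaw -41.0 z [ 0.085  0.11  -0.99 ] F [0.8 0.5 1. ] w 86.9 q [-0.77  0.49  2.02  0.23  0.66 -0.23]
[-0.0032, 0.0009, 0.0228, -0.11, -0.0, -0.03, 1]
[-0.0032, 0.0008, 0.0228, -0.11, -0.0, -0.03, 1]
[-0.0032, 0.0008, 0.0228, -0.11, -0.0, -0.03, 1]
[-0.0032, 0.0008, 0.0228, -0.11, -0.0, -0.03, 1]
```

>>> {"name": "drive_tool", "arguments": {
  "series": [
    [-0.0035, 0.001, 0.025, 0, 0, 0, 1],
    [-0.0035, 0.001, 0.025, 0, 0, 0, 1],
    [-0.003, 0.001, 0.022, 0, 0, 0, 1],
    [-0.003, 0, 0.016, 0, 0, 0, 1],
    [0, 0, 0.002, 0, 0, 0, 1]
  ]
}}

```text
time: 20.27
position: [0.4044, -0.1749, 0.017]
tool_rot: [0.907, 0.414, 0.062, -0.033]
ft_force: [0.4, -0.3, 0.7]
grip_width: 0.0871
```

Run:
```python
from h import *
st()
```

```text
t 20.27 p [ 404.4 -174.9   17. ] jaw -40.9 z [ 0.085  0.111 -0.99 ] F [ 0.4 -0.3  0.7] w 87.1 q [-0.76  0.7   2.06  0.35  0.42 -0.37]
```

>>> {"name": "drive_tool", "arguments": {
  "series": [
    [0, 0, 0, 0, 0, 0, 0.85],
    [0, 0, 0, 0, 0, 0, 0.76],
    [0, 0, 0, 0, 0, 0, 0.68],
    [0, 0, 0, 0, 0, 0, 0.65],
    [0, 0, 0, 0, 0, 0, 0.65]
  ],
  "squeeze": 35
}}

```text
time: 20.9
position: [0.4043, -0.1763, 0.0185]
tool_rot: [0.908, 0.413, 0.062, -0.032]
ft_force: [0.1, 1.4, 5.4]
grip_width: 0.0617
```

>>> {"name": "drive_tool", "arguments": {
  "series": [
    [0, 0, -0.008, 0, 0, 0, 0.65],
    [0.001, 0, -0.015, 0, 0, 0, 0.65],
    [0.002, 0, -0.02, 0, 0, 0, 0.65],
    [0, 0, 0, 0, 0, 0, 0.65]
  ]
}}

```text
time: 21.4
position: [0.4039, -0.1805, 0.0622]
tool_rot: [0.908, 0.413, 0.063, -0.029]
ft_force: [-0.3, -0.2, -2.4]
grip_width: 0.0614
```

Run:
```python
from h import *
st()
snap("scene","s6");p=cv2.imread("pics/s6.png")[110:200,180:290];cv2.imwrite("pics/s6c.png",cv2.resize(p,None,fx=5,fy=5,interpolation=2))
```

```text
t 21.4 p [ 403.9 -180.5   62.2] jaw -41.0 z [ 0.091  0.105 -0.99 ] F [-0.3 -0.2 -2.4] w 61.4 q [-0.77  0.59  2.04  0.28  0.53 -0.3 ]
```

View pics/s6c.png

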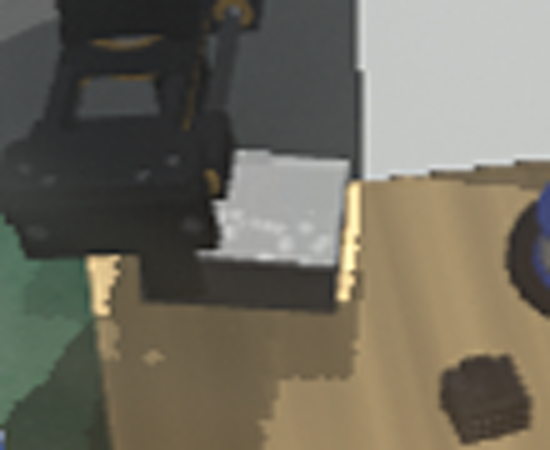

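The box is held, but the grip reads 61.4 mm. I'll check the lid's tilt from depth before moving.

Run:
```python
from h import *
C=cloud("scene",np.load("s6.npy"));K=C[143:160,230:247].reshape(-1,3);K=K[(K[:,2]>.05)&(K[:,2]<.1)]
c=K.mean(0);n=np.linalg.svd(K-c)[2][2];n*=np.sign(n[2]);print(len(K),c.round(4),"normal",n.round(3),"rms",np.std((K-c)@n).round(5))
plan(587.6,-92.6,85,-72,8,.65,tilt=8)
```

```text
288 [ 0.4309 -0.1472  0.079 ] normal [-0.005  0.035  0.999] rms 0.00119
[0.0235, 0.0102, 0.0003, -0.55, 0.01, 3.83, 0.65]
[0.0242, 0.0086, 0.0004, -0.55, 0.01, 3.83, 0.65]
[0.0247, 0.0069, 0.0005, -0.55, 0.01, 3.83, 0.65]
[0.0251, 0.0053, 0.0005, -0.55, 0.01, 3.83, 0.65]
[0.0254, 0.0036, 0.0006, -0.55, 0.01, 3.83, 0.65]
[0.0256, 0.0019, 0.0006, -0.55, 0.01, 3.83, 0.65]
[0.0256, 0.0001, 0.0006, -0.55, 0.01, 3.83, 0.65]
[0.0256, -0.0016, 0.0006, -0.55, 0.01, 3.83, 0.65]
```

>>> {"name": "drive_tool", "arguments": {
  "series": [
    [0.0235, 0.01, -0.004, -0.5, 0, 3.8, 0.65],
    [0.024, 0.0085, -0.004, -0.5, 0, 3.8, 0.65],
    [0.0245, 0.007, 0, -0.5, 0, 3.8, 0.65],
    [0.025, 0.0055, 0.0005, -0.5, 0, 3.8, 0.65],
    [0.0255, 0.0035, 0.001, -0.5, 0, 3.8, 0.65]
  ]
}}

```text
time: 22.08
position: [0.5171, -0.125, 0.0833]
tool_rot: [0.964, 0.255, 0.065, -0.022]
ft_force: [-0.4, -0.2, -2.4]
grip_width: 0.0611
```

>>> {"name": "drive_tool", "arguments": {
  "series": [
    [0.0255, 0.002, 0.001, -0.5, 0, 3.8, 0.65],
    [0.0255, 0, 0.001, -0.5, 0, 3.8, 0.65],
    [0.0255, -0.0015, 0.001, -0.5, 0, 3.8, 0.65],
    [0, 0, 0, 0, 0, 0, 0.65],
    [0, 0, 0, 0, 0, 0, 0.65]
  ]
}}

```text
time: 22.7
position: [0.5842, -0.0923, 0.0905]
tool_rot: [0.985, 0.159, 0.065, -0.016]
ft_force: [-0.0, -0.8, -2.0]
grip_width: 0.0614
```

Run:
```python
from h import *
st();plan(587.6,-92.6,30,-72,3,.65,tilt=8)
C=cloud("scene",snap("scene","s7")[1]);D=cloud("top",snap("top","t7")[1])
for n,c in(("s",C),("t",D)):
    k=(np.linalg.norm(c[...,:2]-[.61,-.085],axis=-1)<.06)&(c[...,2]>.085)&(c[...,2]<.115)
    if k.sum()>10:
        K=c[k];m=K.mean(0);nn=np.linalg.svd(K-m)[2][2];print(n,k.sum(),m.round(4),nn.round(3),cv2.minAreaRect((K[:,:2]*1000).astype(np.float32)))
p=cv2.imread("pics/s7.png")[110:260,250:400];cv2.imwrite("pics/s7c.png",cv2.resize(p,None,fx=4,fy=4,interpolation=2))
```

```text
t 22.7 p [584.2 -92.3  90.5] jaw -71.6 z [ 0.123  0.052 -0.991] F [-0.  -0.8 -2. ] w 61.4 q [-0.4   0.63  1.72  0.15  0.71  0.75]
[-0.0016, 0.0007, 0.0201, -0.22, 0.12, 0.1, 0.65]
[-0.0017, 0.0006, 0.0201, -0.22, 0.12, 0.1, 0.65]
[-0.0017, 0.0005, 0.0201, -0.22, 0.12, 0.1, 0.65]
s 1263 [ 0.617  -0.0877  0.1044] [-0.11   0.086 -0.99 ] ((612.4130859375, -87.77345275878906), (78.83991241455078, 82.88540649414062), 8.764185905456543)
```

View pics/s7c.png

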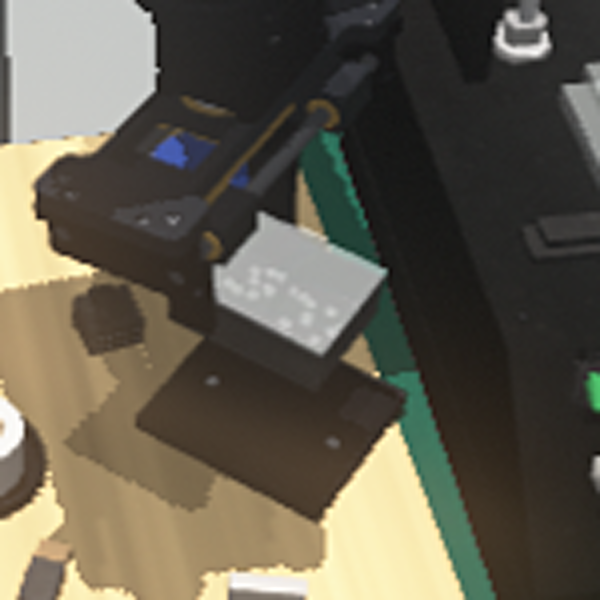

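The held box is above its tray with its lid at crop (300,285), and the gripper body stays clear of the machine face. I'll lower it in steps, watching the force.

>>> {"name": "drive_tool", "arguments": {
  "series": [
    [-0.0015, 0.0005, 0.02, 0, 0, 0, 0.65],
    [-0.0015, 0.0005, 0.02, 0, 0, 0, 0.65],
    [-0.0015, 0.0005, 0.018, 0, 0, 0, 0.65],
    [0, 0, 0, 0, 0, 0, 0.65]
  ]
}}

```text
time: 23.3
position: [0.5877, -0.0924, 0.032]
tool_rot: [0.985, 0.158, 0.065, -0.016]
ft_force: [-0.6, 0.5, -1.7]
grip_width: 0.0618
```

Run:
```python
from h import *
st();plan(587.6,-92.6,23,-72,1,.65,tilt=8)
C=cloud("scene",snap("scene","s8")[1])
k=(np.linalg.norm(C[...,:2]-[.615,-.085],axis=-1)<.06)&(C[...,2]>.04)&(C[...,2]<.055)
K=C[k];m=K.mean(0);nn=np.linalg.svd(K-m)[2][2];print(k.sum(),m.round(4),nn.round(3),cv2.minAreaRect((K[:,:2]*1000).astype(np.float32)))
```

```text
t 23.3 p [587.7 -92.4  32. ] jaw -71.7 z [ 0.122  0.052 -0.991] F [-0.6  0.5 -1.7] w 61.8 q [-0.39  0.73  1.73  0.17  0.59  0.72]
[-0.0014, 0.0002, 0.0089, -0.67, 0.39, 0.2, 0.65]
936 [ 0.6191 -0.0834  0.0483] [ 0.038 -0.011  0.999] ((615.889404296875, -82.9981460571289), (70.51795959472656, 80.81893920898438), 18.73711585998535)
```

>>> {"name": "drive_tool", "arguments": {
  "series": [
    [-0.0005, 0, 0.004, 0, 0, 0, 0.65],
    [-0.0005, 0, 0.003, 0, 0, 0, 0.65],
    [0, 0, 0.001, 0, 0, 0, 0.65],
    [0, 0, 0, 0, 0, 0, 0.65]
  ]
}}

```text
time: 23.85
position: [0.5894, -0.0924, 0.0257]
tool_rot: [0.985, 0.159, 0.066, -0.015]
ft_force: [-0.2, -0.4, -2.4]
grip_width: 0.0619
```

>>> {"name": "drive_tool", "arguments": {
  "series": [
    [0, 0, 0.001, 0, 0, 0, 0.65],
    [0, 0, 0.001, 0, 0, 0, 0.65],
    [0, 0, 0, 0, 0, 0, 0.65]
  ]
}}

```text
time: 24.22
position: [0.5895, -0.0923, 0.0235]
tool_rot: [0.985, 0.159, 0.066, -0.015]
ft_force: [-0.2, -0.1, -2.1]
grip_width: 0.0615
```

>>> {"name": "drive_tool", "arguments": {
  "series": [
    [0, 0, 0.001, 0, 0, 0, 0.65],
    [0, 0, 0.001, 0, 0, 0, 0.65],
    [0, 0, 0, 0, 0, 0, 0.65]
  ]
}}

```text
time: 24.6
position: [0.5897, -0.0923, 0.0217]
tool_rot: [0.985, 0.159, 0.066, -0.015]
ft_force: [-0.8, 0.3, -0.6]
grip_width: 0.0615
```

>>> {"name": "drive_tool", "arguments": {
  "series": [
    [0, 0, 0.001, 0, 0, 0, 0.65],
    [0, 0, 0.0005, 0, 0, 0, 0.65],
    [0, 0, 0, 0, 0, 0, 0.65]
  ]
}}

```text
time: 24.98
position: [0.5898, -0.0923, 0.0215]
tool_rot: [0.985, 0.159, 0.066, -0.015]
ft_force: [-4.4, -0.4, 9.6]
grip_width: 0.0611
```

>>> {"name": "drive_tool", "arguments": {
  "series": [
    [0, 0, -0.0005, 0, 0, 0, 0.7],
    [0, 0, 0, 0, 0, 0, 0.8],
    [0, 0, 0, 0, 0, 0, 0.85],
    [0, 0, 0, 0, 0, 0, 0.88],
    [0, 0, -0.01, 0, 0, 0, 0.88]
  ]
}}

```text
time: 25.6
position: [0.5882, -0.0925, 0.03]
tool_rot: [0.985, 0.159, 0.066, -0.016]
ft_force: [-1.0, 0.9, -0.5]
grip_width: 0.076
```

>>> {"name": "drive_tool", "arguments": {
  "series": [
    [0, 0, -0.03, 0, 0, 0, 0.9],
    [0, 0, -0.05, 0, 0, 0, 0.9],
    [0, 0, -0.05, 0, 0, 0, 0.9],
    [-0.04, 0.02, -0.03, 0, 0, 0, 0.9],
    [-0.04, 0.02, -0.02, 0, 0, 0, 0.9]
  ]
}}

```text
time: 26.22
position: [0.5032, -0.1654, 0.2]
tool_rot: [0.985, 0.16, 0.068, -0.014]
ft_force: [0.4, -0.6, 0.1]
grip_width: 0.0785
```

>>> {"name": "drive_tool", "arguments": {
  "series": [
    [-0.02, 0.05, 0, 0, 0, 0, 0.9],
    [-0.02, 0.05, 0, 0, 0, 0, 0.9],
    [0, 0.05, 0, 0, 0, 0, 0.9],
    [0, 0, 0, 0, 0, 0, 0.9]
  ]
}}

```text
time: 26.72
position: [0.5139, -0.3241, 0.1917]
tool_rot: [0.985, 0.157, 0.068, -0.013]
ft_force: [-0.3, -0.2, 1.0]
grip_width: 0.0784
```

Run:
```python
from h import *
st()
C=cloud("scene",snap("scene","s9")[1])
def f(l,a,r,lo,hi):
  k=(np.linalg.norm(C[...,:2]-np.array(a)/1000,axis=-1)<r)&(C[...,2]>lo)&(C[...,2]<hi);print(l,k.sum())
  if k.sum()>5:
    K=C[k];n=np.linalg.svd(K-K.mean(0))[2][2];print(" ",np.array(cv2.minEnclosingCircle((K[:,:2]*1000).astype(np.float32))[0]).round(1),"z",np.median(K[:,2]).round(4),"n",n.round(3),cv2.minAreaRect((K[:,:2]*1000).astype(np.float32)))
f("relay",(545.5,-348),.022,.021,.03);f("label",(551,-218),.03,.036,.05);f("spool",(477,-17),.04,.037,.05);f("box",(610,-82),.056,.034,.05);f("plug",(518,-114),.03,.018,.04);f("gauge",(702,-166),.03,.025,.05)
p=cv2.imread("pics/s9.png")[130:290,150:370];cv2.imwrite("pics/s9c.png",cv2.resize(p,None,fx=3.6,fy=3.6,interpolation=2))
```

```text
t 26.73 p [ 513.9 -324.1  191.7] jaw -71.9 z [ 0.129  0.046 -0.991] F [-0.3 -0.2  1. ] w 78.4 q [-0.81  0.51  1.58  0.15  1.    0.37]
relay 155
  [ 548.2 -347.9] z 0.0252 n [ 0.042 -0.028  0.999] ((547.4861450195312, -347.4487609863281), (27.845876693725586, 21.216611862182617), 32.12590789794922)
label 267
  [ 553.  -217.8] z 0.0401 n [ 0.002 -0.001  1.   ] ((553.5634155273438, -218.48489379882812), (41.33924102783203, 41.363014221191406), 26.370433807373047)
spool 378
  [478.4 -17.6] z 0.0404 n [ 0.008 -0.005 -1.   ] ((480.0525207519531, -17.189102172851562), (58.34883117675781, 60.957908630371094), 49.04374694824219)
box 1074
  [612.5 -83.8] z 0.0392 n [-0.001 -0.001 -1.   ] ((612.3052978515625, -84.4538803100586), (80.55304718017578, 69.24625396728516), 20.098148345947266)
plug 192
  [ 518.  -113.9] z 0.0258 n [ 0.08  -0.063  0.995] ((517.6507568359375, -112.762939453125), (31.829694747924805, 33.23160934448242), 73.11199188232422)
gauge 158
  [ 701.9 -165.6] z 0.0355 n [ 0.618 -0.598  0.511] ((701.1615600585938, -165.31759643554688), (34.59429168701172, 13.057668685913086), 51.94622802734375)
```

View pics/s9c.png

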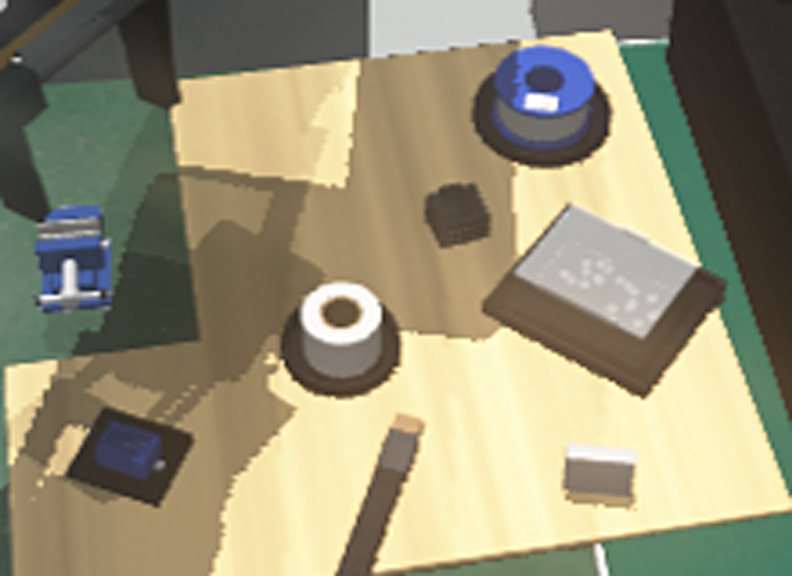

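The final picture shows all four things seated: relay (128,450), roll (341,325), spool (543,85) and box (605,270). Plug and gauge are where they were, and the arm is clear. I'll hand in.

```bash
python3 -c "
from rig import robot
print(robot.hand_in())"
```

```text
the job is handed in; nothing more can be done
None
```

The pile is apart and all four things are in their own holders, in order from the top of the pile. I handed in at about 27 s of the 96 s. The hand-in reports no verdict.

My last check, from the scene camera after the arm had moved clear:

| Thing | Check | Expected | Measured |
|---|---|---|---|
| Relay | Top height | 25 mm | 25 mm |
| Relay | Long side angle | 30–34° (tray) | 32° |
| Label roll | Top height | 39 mm | 40 mm, standing level |
| Spool | Top height | 40 mm | 40 mm, level |
| Box | Lid height | 38 mm | 39 mm, level |
| Box | Long side angle | 18° (tray) | 20° |

- **Bystanders:** the gauge block and the connector housing are where they were at the start, within measuring error.
- **Forces:** the highest force I saw was 12.5 N, while setting down the spool. I only had readings at the end of each move.
- **Small disagreements:** a plane fitted to the relay's visible points sloped about 3°, though its height and the picture show it seated. The box grip read 61.5 mm against the 64 mm lid; it hung about 2° off level while carried, but lies level in its tray.

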